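# Clip the long storage case shut

### The arm

A 7-joint arm with a two-finger parallel gripper is mounted at the origin on a cart in front of the work surface, level with it; the furniture and walls round the work are solid. World frame = base frame: x ahead of the robot, y to its left, z up, the work surface at z = 0. Lengths are in m, angles in degrees, forces in N, time in s.
With the tool pointing down it reaches from about 0.425 to 0.875 m from the base axis. Payload 4.7 kg.
Tool frame: the origin (TCP) lies between the finger pads; the fingertips stand 8 mm ahead of it and the grasp point (between the pads) lies 11 mm behind it (env.tip_extent is the distance from the TCP to the fingertips, in m); z points along the fingers, y is the line along which they close (so a half turn about z gives the same grasp; the last joint's range is limited). The gripper opens to 87 mm and grips with 3 to 60 N. Pads are 19 mm wide; open, the fingers measure 117 mm over their backs; the gripper's body (75 mm by 190 mm) begins 51 mm behind the grasp point.
Start: joints at [64.406, 18.392, -4.016, 83.108, 1.295, 78.541, -3.26], TCP at [0.289, -0.582, 0.231] pointing down, gripper open.
Joint ranges: [-163.93, 163.93], [-17.29, 119.83], [-79.2, 71.16], [3.27, 140.29], [-89.18, 269.18], [5.43, 117.66], [-154.24, 154.24]. Speed limits (degrees/s): [147.25, 147.25, 180, 180, 180, 180, 180].

### API

Orientations are given as [roll, pitch, yaw] about the fixed x, y, z axes, in that order (R = Rz(yaw) Ry(pitch) Rx(roll)).
In Python, from cell import sensors, vision, workorder, env gives the robot as it stands.
- The arm moves only by the tool drive_tool, never from a script. Its argument "moves" is a list of rows, each an object of numbers: "x", "y", "z": the shift along the tool's x, y, z in mm; "rx", "ry", "rz": the turn, a rotation vector about the tool's x, y, z in rad; "fingers": the closure, from -1 (fully open) to 1 (shut). In form: [{"x": .., "y": .., "z": .., "rx": .., "ry": .., "rz": .., "fingers": ..}, ...]. A call has 1 to 20 rows; each row is the pose to reach, as a shift and turn from the pose commanded when the call began, along the tool's axes at that moment; what a row does not reach only later rows make up. A row lasts 1/8 s, in which the tool goes at most 62.5 mm and 10.7 degrees, less where a joint would pass 70% of its speed; a pose out of reach is approached as far as the arm can. A call with a gripper value outside its range is refused whole. The fingers move at their own pace and stop on an object; "force" is the grip in N (left out, the last holds). Time passes only in rows, so rows that repeat a pose let the fingers close. It gives the time, the measured TCP pose, the force, the opening and the grip force at its end, in the units of the state.
- sensors.get_obs(): the state, without advancing time (a new reading comes with each control period).
- vision.read_camera(name): name is "side" or "top" or "wrist"; returns a dict with "image" (384x512x3 uint8, red, green, blue), "fx", "fy", "cx", "cy" (pixels), "k1" (the pictures are not rectified: a ray, as slopes to the right and down, at radius r is drawn at 1 + k1 r^2 times it, then the intrinsics apply), "R" (3x3) and "t" (3): a world point X has camera coordinates R X + t. Camera axes: x right, y down, z forward; pixel columns grow to the right and rows downward; lengths in m; the calibration is good to about 2 mm. A picture is of the moment at which its call begins. There is no depth.
- workorder.sign_off(): hands the job in; it is judged then, once.
The state is a dict: "time_s": time; "qpos": joint angles; "joint_velocities": joint speeds; "effort": joint torques, N m; "tool_pos": TCP position; "tool_rot": TCP orientation; "force": force on the tool from outside, world axes, zero at the start; "wrist_torque": the same for the moment, N m; "grip_width": finger opening in m; "grasp_force": force on a finger pad.
Only numpy, scipy, OpenCV 4.12 (cv2) and the standard library are available. Lean on these libraries where they do the work, as an engineer would, in place of code of your own. Each camera call takes 0.05 s, during which the arm holds its last target. There are 200 camera calls.

### The job

The longer of the two lidded storage cases is packed and ready to go: clip it shut by folding all three hinged flaps round its lid rim (front, left and right) fully down until they lie flat against its walls, one after another. The shorter case is still in use: do not touch it or its flaps.

Things in the scene. Friction and masses are not known exactly. Their poses are not given: they have to be found in the camera images.
- long_case: Longer case, black with grey lid on, fixed: 100 mm deep (x), 160 long (y), 75 high. Origin: centre of underside; z up, -x its front (towards the robot), +y left end, -y right end. The flaps' hinge lines run level along the rim, 64 mm up: front at x = -56.5 mm, left y = +86.5, right y = -86.5. A shut flap's outer face is 5 mm outward of its hinge line.
- flap_front (a joint): Long case's front clip flap: stiff black plastic, 72 mm wide, 36 mm from hinge line to tip, 4 mm thick, 3 mm lip at the tip. 0 = hanging flat against the wall (shut, hard stop), 1.57 = level, more = pointing up; starts at 1.3 to 1.95. Friction hinge, no spring: stays where left; 2 N at 15 mm moves it. Hinge centre in the case's frame: [-56.5, 0, 64] mm, opens to -x.
- flap_left (a joint): Long case's left clip flap: stiff black plastic, 60 mm wide, 36 mm from hinge line to tip, 4 mm thick, 3 mm lip at the tip. 0 = hanging flat against the wall (shut, hard stop), 1.57 = level, more = pointing up; starts at 1.3 to 1.95. Friction hinge, no spring: stays where left; 2 N at 15 mm moves it. Hinge centre in the case's frame: [0, 86.5, 64] mm, opens to +y.
- flap_right (a joint): Long case's right clip flap: stiff black plastic, 60 mm wide, 36 mm from hinge line to tip, 4 mm thick, 3 mm lip at the tip. 0 = hanging flat against the wall (shut, hard stop), 1.57 = level, more = pointing up; starts at 1.3 to 1.95. Friction hinge, no spring: stays where left; 2 N at 15 mm moves it. Hinge centre in the case's frame: [0, -86.5, 64] mm, opens to -y.
- short_case: Shorter case of the same make, fixed, to be left alone: 100 mm deep (x), 90 long (y), 75 high, on either side of the long case. Its own three flaps stick out up to 36 mm beyond their hinge lines (x = -56.5 mm, y = +51.5 and -51.5 mm, 64 mm up). Origin: centre of underside; z up, -x its front.

How it is judged:
By the outcome, as a careful person would: the job done as asked, in the order asked, and still so for the second after the job is handed in, with the robot touching nothing.
It also fails if it takes over 45 s, if anything falls off the work surface, if the arm or the gripper's body presses on something with over 40 N, if the wrist force passes 120 N, or if a joint passes its speed limit or range.

## Working session

There is one attempt and no reset: what is moved stays moved. The work goes in short steps, Python scripts to look and compute and a tool call to move; the robot and the scene stay as the last step left them, time stands still between calls to the robot, and variables do not carry over. Pictures are saved under pics/ and viewed, at most 10 in all, crops included, and the job is handed in when it is done.

Besides the shell and the picture viewer there is one more tool, called after "Call:" by a JSON object that holds its "name" and its "arguments". drive_tool: Moves the arm, as the interface text tells. Its arguments: {"type":"object","properties":{"moves":{"type":"array"},"force":{"type":"number"}},"required":["moves"]}

```bash
mkdir -p pics; ls
python3 - <<'E'
from cell import sensors, vision, env
import cv2,numpy as np
o=sensors.get_obs();print({k:np.round(v,3) for k,v in o.items()},env.tip_extent)
ims=[]
for n in("top","side"):
    c=vision.read_camera(n);cv2.imwrite(f"pics/{n}0.png",c["image"][...,::-1]);print(n,{k:np.round(v,4).tolist() for k,v in c.items() if k!="image"})
E
```

```text
pics
{'time_s': np.float64(0.0), 'qpos': array([64.407, 18.44 , -4.015, 83.174,  1.297, 78.54 , -3.26 ]), 'joint_velocities': array([ 0.007,  0.016,  0.072, -0.011,  0.009,  0.055, -0.064]), 'effort': array([-0.0000e+00, -4.9129e+01, -4.0400e-01, -3.1252e+01, -6.4000e-02,
        4.4000e-02,  0.0000e+00]), 'tool_pos': array([ 0.289, -0.582,  0.229]), 'tool_rot': array([-1.79892e+02,  8.00000e-03,  2.64030e+01]), 'force': array([-0.301, -0.14 , -0.747]), 'wrist_torque': array([0.003, 0.031, 0.026]), 'grasp_force': np.float64(0.0), 'grip_width': np.float64(0.087)} 0.008
top {'fx': 394.7756, 'fy': 394.7756, 'cx': 257.1938, 'cy': 196.2179, 'k1': -0.0754, 'R': [[-0.0083, -0.9997, 0.0219], [-0.9997, 0.0078, -0.0227], [0.0225, -0.0221, -0.9995]], 't': [0.0847, 0.5157, 1.033]}
side {'fx': 491.263, 'fy': 491.263, 'cx': 254.1154, 'cy': 198.9654, 'k1': -0.0335, 'R': [[-0.8321, -0.5543, 0.0191], [-0.283, 0.3948, -0.8741], [0.4769, -0.7328, -0.4854]], 't': [0.5087, 0.1773, 0.9677]}
```

View pics/top0.png

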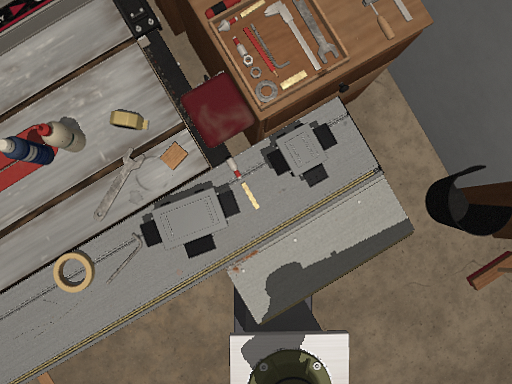

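View pics/side0.png

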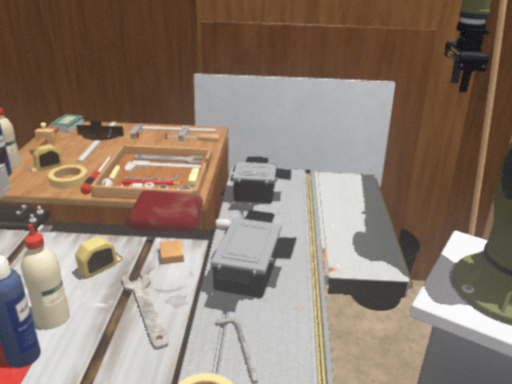

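Top view: the long case is at about (188,220) with flaps at (202,243) front, (150,232) left and (226,203) right. The short case is at (302,148). I'll enlarge the crops.

Run:
```python
import cv2,numpy as np
t=cv2.imread("pics/top0.png");s=cv2.imread("pics/side0.png")
a=cv2.resize(t[170:270,125:255],None,fx=6,fy=6,interpolation=cv2.INTER_CUBIC)
cv2.imwrite("pics/a.png",np.clip(a.astype(float)*1.6,0,255).astype(np.uint8))
b=cv2.resize(s[200:310,190:310],None,fx=5,fy=5,interpolation=cv2.INTER_CUBIC)
cv2.imwrite("pics/b.png",np.clip(b.astype(float)*1.8,0,255).astype(np.uint8))
```

```text
(no output)
```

View pics/a.png

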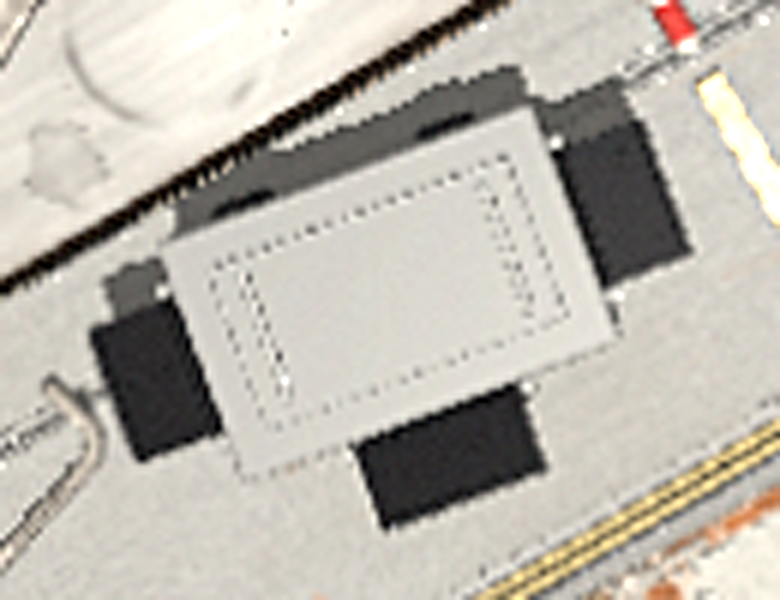

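View pics/b.png

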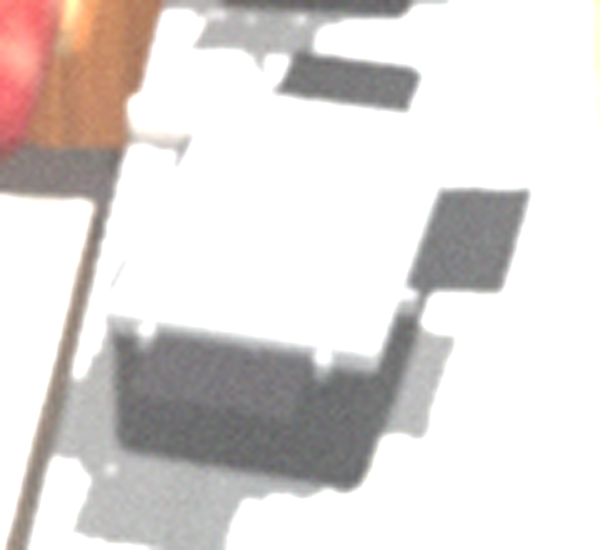

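Lid corners in the crop are (525,105), (165,240), (245,478) and (618,340). All three flaps stick out, and the wall and right-side view agree with that. I'll cast rays next.

```bash
cat > h.py <<'E'
import numpy as np,cv2
from cell import sensors, vision
def ray(c,p):
    d=np.array([c["k1"],0,0,0.]);K=np.array([[c["fx"],0,c["cx"]],[0,c["fy"],c["cy"]],[0,0,1]])
    u=cv2.undistortPoints(np.array(p,float).reshape(-1,1,2),K,d).reshape(-1,2)
    R=np.array(c["R"]);t=np.array(c["t"])
    return -R.T@t,np.c_[u,np.ones(len(u))]@R
def plane(c,p,z):
    o,d=ray(c,p);return o+d*((z-o[2])/d[:,2])[:,None]
E
python3 - <<'E'
from h import *
c=vision.read_camera("top");s=vision.read_camera("side")
f=lambda L,ox,oy,k:np.array(L)/k+[ox-.5+.5/k,oy-.5+.5/k]
T=lambda L:f(L,125,170,6)
P=plane(c,T([(525,105),(165,240),(245,478),(618,340)]),.075)
print(P.round(4),"ctr",P.mean(0).round(4))
e=[P[i]-P[i-1] for i in range(4)];print([round(float(np.hypot(*v[:2])),4) for v in e],[round(float(np.degrees(np.arctan2(v[1],v[0]))),1) for v in e])
# side-view lid corners check
S=plane(s,f([(110,315),(380,365)],190,200,5),.064);print("side",S.round(4))
yaw=np.arctan2(*( (P[1]-P[0])+(P[2]-P[3]))[[1,0]])-np.pi/2
print("yaw",np.degrees(yaw));ct=P.mean(0)
Rz=np.array([[np.cos(yaw),-np.sin(yaw)],[np.sin(yaw),np.cos(yaw)]])
fl={"front":[(382,530),(548,468)],"left":[(92,328),(142,462)],"right":[(640,122),(692,252)]}
for n,L in fl.items():
    for z in(.054,.064,.077):
        q=(plane(c,T(L),z)[:,:2]-ct[:2])@Rz;print(n,z,(q*1000).round(1).tolist())
for n,h in dict(front=(-56.5,0),left=(0,86.5),right=(0,-86.5)).items():
    w=Rz@(np.array(h)/1000)+ct[:2];print(n,w.round(4),np.hypot(*w).round(3))
sc=plane(c,[(302,148)],.075);print("short",sc.round(3))
# wall bottom rectangle check in side
E
```

```text
[[0.538  0.1924 0.075 ]
 [0.4841 0.3398 0.075 ]
 [0.3869 0.3076 0.075 ]
 [0.4419 0.1551 0.075 ]] ctr [0.4627 0.2487 0.075 ]
[0.1031, 0.157, 0.1024, 0.1621] [21.2, 110.1, -161.7, -70.1]
side [[0.4821 0.3395 0.064 ]
 [0.3831 0.307  0.064 ]]
yaw 19.977573721750563
front 0.054 [[-92.0, 40.2], [-91.9, -33.6]]
front 0.064 [[-91.3, 38.3], [-91.2, -34.7]]
front 0.077 [[-90.3, 35.8], [-90.3, -36.2]]
left 0.054 [[29.0, 124.6], [-30.6, 124.3]]
left 0.064 [[28.5, 121.8], [-30.5, 121.6]]
left 0.077 [[27.8, 118.3], [-30.4, 118.0]]
right 0.054 [[29.7, -119.7], [-28.6, -121.1]]
right 0.064 [[29.2, -119.9], [-28.6, -121.3]]
right 0.077 [[28.6, -120.3], [-28.5, -121.7]]
front [0.4096 0.2294] 0.469
left [0.4332 0.33  ] 0.545
right [0.4923 0.1674] 0.52
short [[ 0.633 -0.03   0.075]]
```

The measurements agree: lid 160 × 102 mm, centre (0.463, 0.249), yaw 20°, all flap tips about 35 mm out. Next I'll plan the approach arc at height, at a radius the arm can reach.

```bash
cat >> h.py <<'E'
from scipy.spatial.transform import Rotation as Ro
def rows(p0,yaw,W):
    R=Ro.from_euler("xyz",[180,0,yaw],degrees=True).as_matrix()
    return ((np.array(W)-p0)@R*1000).round().tolist()
C=np.array([.4627,.2487]);A=np.radians(20)
def case(x,y,z):
    return [C[0]+(x*np.cos(A)-y*np.sin(A))/1e3,C[1]+(x*np.sin(A)+y*np.cos(A))/1e3,z/1e3]
E
python3 - <<'E'
from h import *
from scipy.interpolate import CubicSpline
W=np.array([(.289,-.582),(.4,-.45),(.49,-.3),(.53,-.15),(.52,0),(.46,.12),case(-82,0,0)[:2]])
s=np.r_[0,np.cumsum(np.hypot(*np.diff(W,axis=0).T))];print(s[-1])
q=CubicSpline(s,W)(np.linspace(0,s[-1],19)[1:])
for r in rows([.289,-.582,.231],26.4,np.c_[q,np.full(18,.231)]):print(r[:2])
E
```

```text
0.912274389834322
[47.0, -19.0]
[93.0, -39.0]
[140.0, -60.0]
[185.0, -83.0]
[229.0, -108.0]
[271.0, -137.0]
[311.0, -168.0]
[348.0, -203.0]
[381.0, -242.0]
[410.0, -283.0]
[435.0, -328.0]
[455.0, -375.0]
[467.0, -424.0]
[471.0, -475.0]
[468.0, -526.0]
[462.0, -577.0]
[453.0, -627.0]
[443.0, -676.0]
```

Call:
{"name": "drive_tool", "arguments": {"moves": [{"x": 47, "y": -19, "fingers": 1}, {"x": 93, "y": -39, "fingers": 1}, {"x": 140, "y": -60, "fingers": 1}, {"x": 185, "y": -83, "fingers": 1}, {"x": 229, "y": -108, "fingers": 1}, {"x": 271, "y": -137, "fingers": 1}, {"x": 311, "y": -168, "fingers": 1}, {"x": 348, "y": -203, "fingers": 1}, {"x": 381, "y": -242, "rz": 0.05, "fingers": 1}, {"x": 410, "y": -283, "rz": 0.112, "fingers": 1}, {"x": 435, "y": -328, "rz": 0.112, "fingers": 1}, {"x": 455, "y": -375, "rz": 0.112, "fingers": 1}, {"x": 467, "y": -424, "rz": 0.112, "fingers": 1}, {"x": 471, "y": -475, "rz": 0.112, "fingers": 1}, {"x": 468, "y": -526, "rz": 0.112, "fingers": 1}, {"x": 462, "y": -577, "rz": 0.112, "fingers": 1}, {"x": 453, "y": -627, "rz": 0.112, "fingers": 1}, {"x": 443, "y": -676, "rz": 0.112, "fingers": 1}, {"x": 443, "y": -676, "rz": 0.112, "fingers": 1}], "force": 20}}

```text
invalid input at $.moves[0]: expected keys x, y, z, rx, ry, rz, fingers
```

Run:
```python
from h import *
o=sensors.get_obs()
for k in("qpos","tool_pos","tool_rot","force","grip_width"):print(k,np.round(o[k],4))
p=o["tool_pos"];ya=o["tool_rot"][2]
d=(p[:2]-C);c,s=np.cos(A),np.sin(A);print("case",1000*(d@[c,s]),1000*(d@[-s,c]))
print(rows(p,20,[case(-82,0,100),case(-82,0,45)]))
```

```text
qpos [64.4063 18.4213 -4.016  83.1489  1.295  78.5409 -3.2607]
tool_pos [ 0.2888 -0.5819  0.2299]
tool_rot [-1.799342e+02  4.500000e-03  2.640250e+01]
force [-0.0489 -0.462  -0.157 ]
grip_width 0.0873
case -447.4598047496744 -721.0790243128595
[[365.0, -721.0, 130.0], [365.0, -721.0, 185.0]]
```

All keys are required.

Call:
{"name": "drive_tool", "arguments": {"moves": [{"x": 47, "y": -19, "z": 0, "rx": 0, "ry": 0, "rz": 0, "fingers": 1}, {"x": 93, "y": -39, "z": 0, "rx": 0, "ry": 0, "rz": 0, "fingers": 1}, {"x": 140, "y": -60, "z": 0, "rx": 0, "ry": 0, "rz": 0, "fingers": 1}, {"x": 185, "y": -83, "z": 0, "rx": 0, "ry": 0, "rz": 0, "fingers": 1}, {"x": 229, "y": -108, "z": 0, "rx": 0, "ry": 0, "rz": 0, "fingers": 1}, {"x": 271, "y": -137, "z": 0, "rx": 0, "ry": 0, "rz": 0, "fingers": 1}, {"x": 311, "y": -168, "z": 0, "rx": 0, "ry": 0, "rz": 0, "fingers": 1}, {"x": 348, "y": -203, "z": 0, "rx": 0, "ry": 0, "rz": 0, "fingers": 1}, {"x": 381, "y": -242, "z": 0, "rx": 0, "ry": 0, "rz": 0.05, "fingers": 1}, {"x": 410, "y": -283, "z": 0, "rx": 0, "ry": 0, "rz": 0.112, "fingers": 1}, {"x": 435, "y": -328, "z": 0, "rx": 0, "ry": 0, "rz": 0.112, "fingers": 1}, {"x": 455, "y": -375, "z": 0, "rx": 0, "ry": 0, "rz": 0.112, "fingers": 1}, {"x": 467, "y": -424, "z": 0, "rx": 0, "ry": 0, "rz": 0.112, "fingers": 1}, {"x": 471, "y": -475, "z": 0, "rx": 0, "ry": 0, "rz": 0.112, "fingers": 1}, {"x": 468, "y": -526, "z": 0, "rx": 0, "ry": 0, "rz": 0.112, "fingers": 1}, {"x": 462, "y": -577, "z": 0, "rx": 0, "ry": 0, "rz": 0.112, "fingers": 1}, {"x": 453, "y": -627, "z": 0, "rx": 0, "ry": 0, "rz": 0.112, "fingers": 1}, {"x": 443, "y": -676, "z": 0, "rx": 0, "ry": 0, "rz": 0.112, "fingers": 1}, {"x": 443, "y": -676, "z": 0, "rx": 0, "ry": 0, "rz": 0.112, "fingers": 1}], "force": 20}}

```text
time_s: 2.58
tool_pos: [0.3827, 0.2236, 0.2308]
tool_rot: [180.0, -0.0, 20.4]
force: [1.0, 0.6, 0.5]
grip_width: 0.0005
grasp_force: 0.0
```

```bash
cat > st.py <<'E'
from h import *
o=sensors.get_obs()
for k in("time_s","qpos","tool_pos","tool_rot","force","grip_width"):print(k,np.round(o[k],4))
d=(o["tool_pos"][:2]-C);c,s=np.cos(A),np.sin(A);print("case x,y",1000*(d@[c,s]),1000*(d@[-s,c]))
E
python3 st.py
```

```text
time_s 2.575
qpos [ 12.5371  -7.3699 -42.2058 109.3763  -5.0426  76.1131 -97.8085]
tool_pos [0.3827 0.2236 0.2308]
tool_rot [ 1.799574e+02 -4.230000e-02  2.041350e+01]
force [0.9618 0.6001 0.5487]
grip_width 0.0005
case x,y -83.71058916714507 3.78335775436722
```

Call:
{"name": "drive_tool", "arguments": {"moves": [{"x": 0, "y": 0, "z": 50, "rx": 0, "ry": 0, "rz": 0, "fingers": 1}, {"x": 0, "y": 0, "z": 100, "rx": 0, "ry": 0, "rz": 0, "fingers": 1}, {"x": 0, "y": 0, "z": 130, "rx": 0, "ry": 0, "rz": 0, "fingers": 1}, {"x": 0, "y": 0, "z": 130, "rx": 0, "ry": 0, "rz": 0, "fingers": 1}]}}

```text
time_s: 3.08
tool_pos: [0.3837, 0.2186, 0.0985]
tool_rot: [-180.0, 0.3, 19.9]
force: [0.3, 0.8, 0.3]
grip_width: 0.0003
grasp_force: 0.0
```

```bash
python3 st.py
```

```text
time_s 3.075
qpos [  11.5561    1.726   -44.6079  118.9234    1.2931   60.1487 -103.7468]
tool_pos [0.3837 0.2186 0.0985]
tool_rot [-179.9787    0.3076   19.9418]
force [0.3056 0.8096 0.2887]
grip_width 0.0003
case x,y -84.4743432388096 -1.235832924822804
```

Call:
{"name": "drive_tool", "arguments": {"moves": [{"x": 4, "y": 0, "z": 0, "rx": 0, "ry": 0, "rz": 0, "fingers": 1}, {"x": 4, "y": 0, "z": 10, "rx": 0, "ry": 0, "rz": 0, "fingers": 1}, {"x": 4, "y": 0, "z": 20, "rx": 0, "ry": 0, "rz": 0, "fingers": 1}, {"x": 4, "y": 0, "z": 30, "rx": 0, "ry": 0, "rz": 0, "fingers": 1}, {"x": 4, "y": 0, "z": 40, "rx": 0, "ry": 0, "rz": 0, "fingers": 1}, {"x": 4, "y": 0, "z": 50, "rx": 0, "ry": 0, "rz": 0, "fingers": 1}, {"x": 4, "y": 0, "z": 57, "rx": 0, "ry": 0, "rz": 0, "fingers": 1}, {"x": 4, "y": 0, "z": 57, "rx": 0, "ry": 0, "rz": 0, "fingers": 1}]}}

```text
time_s: 4.08
tool_pos: [0.3885, 0.2215, 0.0428]
tool_rot: [-180.0, 0.1, 20.0]
force: [-0.7, 0.2, -0.4]
grip_width: 0.0009
grasp_force: 0.3
```

```bash
python3 st.py
```

```text
time_s 4.075
qpos [   9.7032    8.1709  -44.4805  121.2519    7.1053   53.1748 -108.7663]
tool_pos [0.3885 0.2215 0.0428]
tool_rot [-1.799841e+02  6.980000e-02  1.999790e+01]
force [-0.736   0.2309 -0.422 ]
grip_width 0.0009
case x,y -79.01525412828315 -0.1814826323679551
```

Call:
{"name": "drive_tool", "arguments": {"moves": [{"x": 3, "y": 0, "z": 0, "rx": 0, "ry": 0, "rz": 0, "fingers": 1}, {"x": 6, "y": 0, "z": 0, "rx": 0, "ry": 0, "rz": 0, "fingers": 1}, {"x": 8, "y": 0, "z": 0, "rx": 0, "ry": 0, "rz": 0, "fingers": 1}, {"x": 8, "y": 0, "z": 0, "rx": 0, "ry": 0, "rz": 0, "fingers": 1}]}}

```text
time_s: 4.58
tool_pos: [0.3943, 0.2234, 0.0432]
tool_rot: [179.9, 0.3, 20.0]
force: [-7.3, -2.9, 5.6]
grip_width: 0.0003
grasp_force: 4.0
```

```bash
python3 st.py
```

```text
time_s 4.575
qpos [   9.3604    9.2281  -44.2747  120.2733    7.9647   53.6801 -109.3175]
tool_pos [0.3943 0.2234 0.0432]
tool_rot [179.9364   0.3154  19.997 ]
force [-7.2565 -2.8867  5.5695]
grip_width 0.0003
case x,y -72.88547463358272 -0.3500482939602174
```

Call:
{"name": "drive_tool", "arguments": {"moves": [{"x": 2, "y": 0, "z": 0, "rx": 0, "ry": 0, "rz": 0, "fingers": 1}, {"x": 4, "y": 0, "z": 0, "rx": 0, "ry": 0, "rz": 0, "fingers": 1}, {"x": 4, "y": 0, "z": 0, "rx": 0, "ry": 0, "rz": 0, "fingers": 1}]}}

```text
time_s: 4.95
tool_pos: [0.3943, 0.2234, 0.0423]
tool_rot: [179.9, 0.8, 20.0]
force: [-16.7, -4.8, 12.0]
grip_width: 0.0006
grasp_force: 8.7
```

```bash
python3 st.py
```

```text
time_s 4.95
qpos [   9.1601    9.7588  -44.198   119.9224    8.3074   54.1435 -109.5811]
tool_pos [0.3943 0.2234 0.0423]
tool_rot [179.8565   0.7917  20.0221]
force [-16.7456  -4.818   11.9876]
grip_width 0.0006
case x,y -72.86863532999712 -0.3564313611419472
```

Call:
{"name": "drive_tool", "arguments": {"moves": [{"x": -6, "y": 0, "z": 0, "rx": 0, "ry": 0, "rz": 0, "fingers": 1}, {"x": -10, "y": 0, "z": 5, "rx": 0, "ry": 0, "rz": 0, "fingers": 1}, {"x": -10, "y": 0, "z": 15, "rx": 0, "ry": 0, "rz": 0, "fingers": 1}, {"x": -10, "y": 0, "z": 15, "rx": 0, "ry": 0, "rz": 0, "fingers": 1}, {"x": -6, "y": 0, "z": 15, "rx": 0, "ry": 0, "rz": 0, "fingers": 1}, {"x": -3, "y": 0, "z": 15, "rx": 0, "ry": 0, "rz": 0, "fingers": 1}, {"x": 0, "y": 0, "z": 15, "rx": 0, "ry": 0, "rz": 0, "fingers": 1}, {"x": 0, "y": 0, "z": 15, "rx": 0, "ry": 0, "rz": 0, "fingers": 1}]}}

```text
time_s: 5.95
tool_pos: [0.3929, 0.223, 0.0267]
tool_rot: [179.9, 1.0, 20.0]
force: [-18.1, -5.9, 14.1]
grip_width: 0.0002
grasp_force: 9.6
```

```bash
python3 st.py
```

```text
time_s 5.95
qpos [   8.4946   11.4363  -43.8295  120.6003    9.8241   52.5194 -110.8962]
tool_pos [0.3929 0.223  0.0267]
tool_rot [179.8501   0.9986  20.0168]
force [-18.088   -5.9399  14.0508]
grip_width 0.0002
case x,y -74.42727520005329 -0.3096891307215503
```

Call:
{"name": "drive_tool", "arguments": {"moves": [{"x": -8, "y": 0, "z": 0, "rx": 0, "ry": 0, "rz": 0, "fingers": 1}, {"x": -14, "y": 0, "z": -20, "rx": 0, "ry": 0, "rz": 0, "fingers": 1}, {"x": -14, "y": 0, "z": -60, "rx": 0, "ry": 0, "rz": 0, "fingers": 1}, {"x": -5, "y": -10, "z": -90, "rx": 0, "ry": 0, "rz": 0, "fingers": 1}, {"x": 20, "y": -50, "z": -90, "rx": 0, "ry": 0, "rz": 0, "fingers": 1}, {"x": 50, "y": -90, "z": -90, "rx": 0, "ry": 0, "rz": 0, "fingers": 1}, {"x": 67, "y": -114, "z": -90, "rx": 0, "ry": 0, "rz": 0, "fingers": 1}, {"x": 67, "y": -114, "z": -90, "rx": 0, "ry": 0, "rz": 0, "fingers": 1}]}}

```text
time_s: 6.95
tool_pos: [0.4245, 0.3587, 0.1188]
tool_rot: [-179.8, -0.1, 20.1]
force: [-0.6, -1.1, -0.6]
grip_width: 0.0005
grasp_force: 0.0
```

```bash
python3 st.py
python3 - <<'E'
from h import *
for n,(y,x) in dict(top=(150,105),side=(160,180)).items():
    i=vision.read_camera(n)["image"][y:y+130,x:x+130,::-1]
    i=cv2.resize(i,None,fx=3,fy=3,interpolation=cv2.INTER_CUBIC)
    i=np.clip(i*1.8,0,255).astype(np.uint8); o=i if n=="top" else np.hstack([o,i])
cv2.imwrite("pics/c.png",o)
E
```

```text
time_s 6.95
qpos [  -0.7206   17.8062  -48.6554  103.2685   14.4846   65.3247 -123.9564]
tool_pos [0.4245 0.3587 0.1188]
tool_rot [-1.79818e+02 -5.52000e-02  2.01447e+01]
force [-0.5791 -1.0577 -0.5618]
grip_width 0.0005
case x,y 1.6706707604829834 116.4253144271272
```

View pics/c.png

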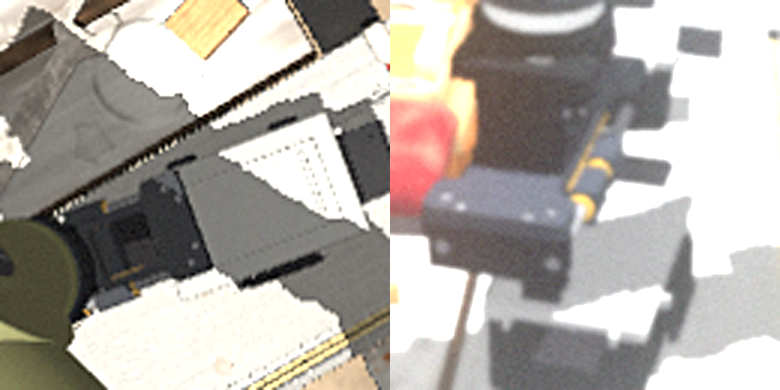

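The front flap now shows from above as a thin bar along the rim at about (280,268), so it is shut. Left flap next.

Call:
{"name": "drive_tool", "arguments": {"moves": [{"x": 0, "y": 0, "z": 15, "rx": 0, "ry": 0, "rz": 0, "fingers": 1}, {"x": 0, "y": 0, "z": 28, "rx": 0, "ry": 0, "rz": 0, "fingers": 1}, {"x": 0, "y": 0, "z": 38, "rx": 0, "ry": 0, "rz": 0, "fingers": 1}, {"x": 0, "y": 0, "z": 48, "rx": 0, "ry": 0, "rz": 0, "fingers": 1}, {"x": 0, "y": 0, "z": 58, "rx": 0, "ry": 0, "rz": 0, "fingers": 1}, {"x": 0, "y": 0, "z": 68, "rx": 0, "ry": 0, "rz": 0, "fingers": 1}, {"x": 0, "y": 0, "z": 78, "rx": 0, "ry": 0, "rz": 0, "fingers": 1}, {"x": 0, "y": 0, "z": 84, "rx": 0, "ry": 0, "rz": 0, "fingers": 1}, {"x": 0, "y": 0, "z": 84, "rx": 0, "ry": 0, "rz": 0, "fingers": 1}]}}

```text
time_s: 8.18
tool_pos: [0.4274, 0.3499, 0.0396]
tool_rot: [179.2, 0.1, 19.8]
force: [-8.5, -21.4, 48.5]
grip_width: 0.0006
grasp_force: 29.6
```

```bash
python3 st.py
```

```text
time_s 8.175
qpos [  -3.6358   23.4708  -45.631   107.1525   20.4445   58.1209 -128.2795]
tool_pos [0.4274 0.3499 0.0396]
tool_rot [1.791615e+02 7.470000e-02 1.978790e+01]
force [ -8.5403 -21.4108  48.469 ]
grip_width 0.0006
case x,y 1.4600027412659868 107.1287685802233
```

Call:
{"name": "drive_tool", "arguments": {"moves": [{"x": 0, "y": 0, "z": -12, "rx": 0, "ry": 0, "rz": 0, "fingers": 1}, {"x": 0, "y": -6, "z": -25, "rx": 0, "ry": 0, "rz": 0, "fingers": 1}, {"x": 0, "y": -18, "z": -25, "rx": 0, "ry": 0, "rz": 0, "fingers": 1}, {"x": 0, "y": -18, "z": -25, "rx": 0, "ry": 0, "rz": 0, "fingers": 1}]}}

```text
time_s: 8.68
tool_pos: [0.4166, 0.3743, 0.059]
tool_rot: [-179.9, 0.1, 20.1]
force: [-0.2, -0.1, -0.1]
grip_width: 0.0006
grasp_force: 0.0
```

```bash
python3 st.py
```

```text
time_s 8.675
qpos [  -4.8316   22.8274  -46.8479  105.5542   19.0194   59.8176 -129.0338]
tool_pos [0.4166 0.3743 0.059 ]
tool_rot [-1.799382e+02  5.140000e-02  2.014670e+01]
force [-0.1613 -0.1157 -0.0576]
grip_width 0.0006
case x,y -0.3305413609273611 133.75370622851898
```

Call:
{"name": "drive_tool", "arguments": {"moves": [{"x": 0, "y": 0, "z": 15, "rx": 0, "ry": 0, "rz": 0, "fingers": 1}, {"x": 0, "y": 0, "z": 27, "rx": 0, "ry": 0, "rz": 0, "fingers": 1}, {"x": 0, "y": 0, "z": 27, "rx": 0, "ry": 0, "rz": 0, "fingers": 1}, {"x": 0, "y": 8, "z": 27, "rx": 0, "ry": 0, "rz": 0, "fingers": 1}, {"x": 0, "y": 15, "z": 27, "rx": 0, "ry": 0, "rz": 0, "fingers": 1}, {"x": 0, "y": 20, "z": 27, "rx": 0, "ry": 0, "rz": 0, "fingers": 1}, {"x": 0, "y": 22, "z": 27, "rx": 0, "ry": 0, "rz": 0, "fingers": 1}, {"x": 0, "y": 22, "z": 27, "rx": 0, "ry": 0, "rz": 0, "fingers": 1}]}}

```text
time_s: 9.68
tool_pos: [0.4258, 0.3518, 0.0327]
tool_rot: [180.0, -0.0, 20.0]
force: [0.1, -0.7, 0.7]
grip_width: 0.0003
grasp_force: 0.0
```

```bash
python3 st.py
```

```text
time_s 9.675
qpos [  -3.3249   23.8504  -45.7007  107.7302   20.2553   56.7975 -127.9221]
tool_pos [0.4258 0.3518 0.0327]
tool_rot [ 1.799887e+02 -1.610000e-02  1.996920e+01]
force [ 0.1142 -0.7305  0.7138]
grip_width 0.0003
case x,y 0.5874121093742667 109.5275973705868
```

Call:
{"name": "drive_tool", "arguments": {"moves": [{"x": 0, "y": 3, "z": 0, "rx": 0, "ry": 0, "rz": 0, "fingers": 1}, {"x": 0, "y": 5, "z": 0, "rx": 0, "ry": 0, "rz": 0, "fingers": 1}, {"x": 0, "y": 7, "z": 0, "rx": 0, "ry": 0, "rz": 0, "fingers": 1}, {"x": 0, "y": 7, "z": 0, "rx": 0, "ry": 0, "rz": 0, "fingers": 1}]}}

```text
time_s: 10.18
tool_pos: [0.4265, 0.3492, 0.0328]
tool_rot: [-179.7, -0.1, 20.1]
force: [-1.5, 8.8, -3.7]
grip_width: 0.0006
grasp_force: 3.8
```

```bash
python3 st.py
```

```text
time_s 10.175
qpos [  -2.6482   23.6118  -45.8614  108.0362   19.8599   56.4435 -127.105 ]
tool_pos [0.4265 0.3492 0.0328]
tool_rot [-1.796719e+02 -8.160000e-02  2.012740e+01]
force [-1.482   8.8445 -3.7221]
grip_width 0.0006
case x,y 0.3298524821131867 106.77794921421804
```

Call:
{"name": "drive_tool", "arguments": {"moves": [{"x": 0, "y": 2, "z": 0, "rx": 0, "ry": 0, "rz": 0, "fingers": 1}, {"x": 0, "y": 5, "z": 0, "rx": 0, "ry": 0, "rz": 0, "fingers": 1}, {"x": 0, "y": 5, "z": 0, "rx": 0, "ry": 0, "rz": 0, "fingers": 1}]}}

```text
time_s: 10.55
tool_pos: [0.4265, 0.3491, 0.0332]
tool_rot: [-179.3, -0.2, 20.3]
force: [-3.8, 18.2, -6.2]
grip_width: 0.0001
grasp_force: 7.8
```

```bash
python3 st.py
```

```text
time_s 10.55
qpos [  -2.1952   23.4514  -46.0587  108.2259   19.4865   56.1012 -126.5245]
tool_pos [0.4265 0.3491 0.0332]
tool_rot [-179.2717   -0.186    20.2821]
force [-3.8349 18.2435 -6.2126]
grip_width 0.0001
case x,y 0.27634266838610083 106.71575418990665
```

Call:
{"name": "drive_tool", "arguments": {"moves": [{"x": 0, "y": -12, "z": 0, "rx": 0, "ry": 0, "rz": 0, "fingers": 1}, {"x": 0, "y": -18, "z": -20, "rx": 0, "ry": 0, "rz": 0, "fingers": 1}, {"x": 0, "y": -18, "z": -60, "rx": 0, "ry": 0, "rz": 0, "fingers": 1}, {"x": 0, "y": 0, "z": -90, "rx": 0, "ry": 0, "rz": 0, "fingers": 1}, {"x": 0, "y": 50, "z": -90, "rx": 0, "ry": 0, "rz": 0, "fingers": 1}, {"x": 0, "y": 100, "z": -90, "rx": 0, "ry": 0, "rz": 0, "fingers": 1}, {"x": 0, "y": 150, "z": -90, "rx": 0, "ry": 0, "rz": 0, "fingers": 1}, {"x": 0, "y": 195, "z": -90, "rx": 0, "ry": 0, "rz": 0, "fingers": 1}, {"x": 0, "y": 216, "z": -90, "rx": 0, "ry": 0, "rz": 0, "fingers": 1}, {"x": 0, "y": 216, "z": -90, "rx": 0, "ry": 0, "rz": 0, "fingers": 1}, {"x": 0, "y": 216, "z": -90, "rx": 0, "ry": 0, "rz": 0, "fingers": 1}]}}

```text
time_s: 11.92
tool_pos: [0.5033, 0.1389, 0.1233]
tool_rot: [-180.0, -0.0, 20.1]
force: [-0.8, -0.2, 0.2]
grip_width: 0.0002
grasp_force: 0.0
```

```bash
python3 st.py
```

```text
time_s 11.925
qpos [ 21.2409  11.4485 -43.2608 107.5769   8.6822  64.252  -95.1795]
tool_pos [0.5033 0.1389 0.1233]
tool_rot [-1.799955e+02 -4.030000e-02  2.005580e+01]
force [-0.7541 -0.2068  0.1706]
grip_width 0.0002
case x,y 0.6067217399414759 -117.01574344349805
```

Call:
{"name": "drive_tool", "arguments": {"moves": [{"x": 0, "y": 0, "z": 20, "rx": 0, "ry": 0, "rz": 0, "fingers": 1}, {"x": 0, "y": 0, "z": 32, "rx": 0, "ry": 0, "rz": 0, "fingers": 1}, {"x": 0, "y": 0, "z": 42, "rx": 0, "ry": 0, "rz": 0, "fingers": 1}, {"x": 0, "y": 0, "z": 52, "rx": 0, "ry": 0, "rz": 0, "fingers": 1}, {"x": 0, "y": 0, "z": 60, "rx": 0, "ry": 0, "rz": 0, "fingers": 1}, {"x": 0, "y": 0, "z": 68, "rx": 0, "ry": 0, "rz": 0, "fingers": 1}, {"x": 0, "y": 0, "z": 68, "rx": 0, "ry": 0, "rz": 0, "fingers": 1}]}}

```text
time_s: 12.8
tool_pos: [0.5033, 0.1378, 0.054]
tool_rot: [-180.0, 0.0, 20.0]
force: [0.9, -0.1, 0.9]
grip_width: 0.0004
grasp_force: 0.0
```

```bash
python3 st.py
```

```text
time_s 12.8
qpos [ 19.1368  16.8596 -41.797  111.1205  13.3183  56.8989 -98.7795]
tool_pos [0.5033 0.1378 0.054 ]
tool_rot [-1.799817e+02  3.190000e-02  2.000590e+01]
force [ 0.884  -0.0775  0.9326]
grip_width 0.0004
case x,y 0.25965187260315137 -118.06533579368879
```

Now lift slightly, move out, go down and push in. Tool −y is toward the case here.

Call:
{"name": "drive_tool", "arguments": {"moves": [{"x": 0, "y": 0, "z": -6, "rx": 0, "ry": 0, "rz": 0, "fingers": 1}, {"x": 0, "y": 14, "z": -6, "rx": 0, "ry": 0, "rz": 0, "fingers": 1}, {"x": 0, "y": 14, "z": 6, "rx": 0, "ry": 0, "rz": 0, "fingers": 1}, {"x": 0, "y": 14, "z": 20, "rx": 0, "ry": 0, "rz": 0, "fingers": 1}, {"x": 0, "y": 14, "z": 21, "rx": 0, "ry": 0, "rz": 0, "fingers": 1}, {"x": 0, "y": 6, "z": 21, "rx": 0, "ry": 0, "rz": 0, "fingers": 1}, {"x": 0, "y": 0, "z": 21, "rx": 0, "ry": 0, "rz": 0, "fingers": 1}, {"x": 0, "y": -6, "z": 21, "rx": 0, "ry": 0, "rz": 0, "fingers": 1}, {"x": 0, "y": -10, "z": 21, "rx": 0, "ry": 0, "rz": 0, "fingers": 1}, {"x": 0, "y": -14, "z": 21, "rx": 0, "ry": 0, "rz": 0, "fingers": 1}, {"x": 0, "y": -14, "z": 21, "rx": 0, "ry": 0, "rz": 0, "fingers": 1}]}}

```text
time_s: 14.18
tool_pos: [0.4985, 0.1525, 0.0339]
tool_rot: [-180.0, -0.0, 20.1]
force: [0.0, -0.4, -0.3]
grip_width: 0.0005
grasp_force: 0.0
```

```bash
python3 st.py
```

```text
time_s 14.175
qpos [  17.0666   18.5708  -41.5604  112.0733   14.9536   54.7041 -101.6449]
tool_pos [0.4985 0.1525 0.0339]
tool_rot [-1.799581e+02 -4.430000e-02  2.009620e+01]
force [ 0.0217 -0.4008 -0.2544]
grip_width 0.0005
case x,y 0.7439526641177687 -102.67889488405294
```

```bash
python3 - <<'E'
from h import *
for n,(y,x) in dict(top=(150,130),side=(160,200)).items():
    i=vision.read_camera(n)["image"][y:y+130,x:x+130,::-1]
    i=cv2.resize(i,None,fx=3,fy=3,interpolation=cv2.INTER_CUBIC)
    i=np.clip(i*1.8,0,255).astype(np.uint8); o=i if n=="top" else np.hstack([o,i])
cv2.imwrite("pics/d.png",o)
E
python3 st.py
```

```text
time_s 14.275
qpos [  17.0929   18.5796  -41.5269  112.0681   14.9662   54.7028 -101.6391]
tool_pos [0.4987 0.1519 0.0338]
tool_rot [-1.799708e+02 -3.920000e-02  2.005020e+01]
force [-0.2973 -0.0649  0.0483]
grip_width 0.0006
case x,y 0.7527067908379776 -103.28991411211777
```

View pics/d.png

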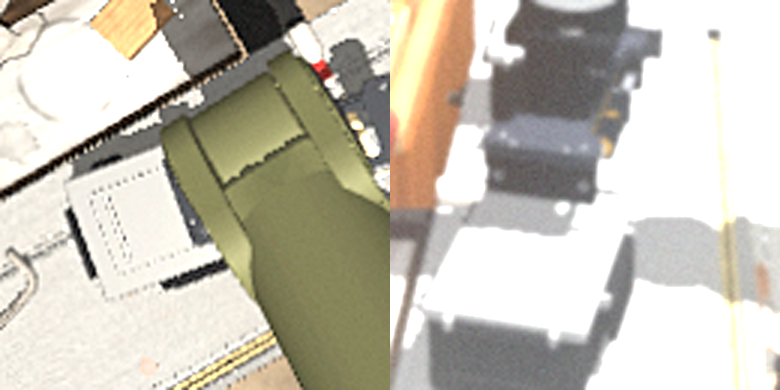

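Front and left flaps show as thin bars, so both are shut. The right one is hidden by the arm. I'll keep pushing gently to find its stop.

Call:
{"name": "drive_tool", "arguments": {"moves": [{"x": 0, "y": -2, "z": 0, "rx": 0, "ry": 0, "rz": 0, "fingers": 1}, {"x": 0, "y": -4, "z": 0, "rx": 0, "ry": 0, "rz": 0, "fingers": 1}, {"x": 0, "y": -4, "z": 0, "rx": 0, "ry": 0, "rz": 0, "fingers": 1}]}}

```text
time_s: 14.65
tool_pos: [0.4981, 0.1531, 0.0336]
tool_rot: [179.9, -0.0, 19.9]
force: [2.4, -4.7, 0.1]
grip_width: 0.0005
grasp_force: 2.5
```

```bash
python3 st.py
```

```text
time_s 14.65
qpos [  16.8147   18.5793  -41.4959  112.0905   15.1308   54.7324 -102.1108]
tool_pos [0.4981 0.1531 0.0336]
tool_rot [ 1.798825e+02 -1.060000e-02  1.992710e+01]
force [ 2.3827 -4.7155  0.1028]
grip_width 0.0005
case x,y 0.5899054441178334 -101.90997291780438
```

Call:
{"name": "drive_tool", "arguments": {"moves": [{"x": 0, "y": -4, "z": 0, "rx": 0, "ry": 0, "rz": 0, "fingers": 1}, {"x": 0, "y": -7, "z": 0, "rx": 0, "ry": 0, "rz": 0, "fingers": 1}, {"x": 0, "y": -7, "z": 0, "rx": 0, "ry": 0, "rz": 0, "fingers": 1}]}}

```text
time_s: 15.02
tool_pos: [0.498, 0.1534, 0.0336]
tool_rot: [179.4, 0.0, 19.7]
force: [5.9, -16.6, 0.8]
grip_width: 0.0004
grasp_force: 8.8
```

```bash
python3 st.py
```

```text
time_s 15.025
qpos [  16.3548   18.5558  -41.3521  112.09     15.5946   54.8457 -102.9301]
tool_pos [0.498  0.1534 0.0336]
tool_rot [1.794372e+02 2.230000e-02 1.969850e+01]
force [  5.9069 -16.6061   0.7926]
grip_width 0.0004
case x,y 0.5570360778536033 -101.66679238762384
```

Call:
{"name": "drive_tool", "arguments": {"moves": [{"x": 0, "y": 12, "z": 0, "rx": 0, "ry": 0, "rz": 0, "fingers": 1}, {"x": 0, "y": 24, "z": -5, "rx": 0, "ry": 0, "rz": 0, "fingers": 1}, {"x": 0, "y": 24, "z": -50, "rx": 0, "ry": 0, "rz": 0, "fingers": 1}, {"x": 0, "y": 24, "z": -100, "rx": 0, "ry": 0, "rz": 0, "fingers": 1}, {"x": 0, "y": 24, "z": -150, "rx": 0, "ry": 0, "rz": 0, "fingers": 1}, {"x": 0, "y": 24, "z": -200, "rx": 0, "ry": 0, "rz": 0, "fingers": 1}, {"x": -15, "y": 70, "z": -200, "rx": 0, "ry": 0, "rz": 0, "fingers": 1}, {"x": -30, "y": 120, "z": -200, "rx": 0, "ry": 0, "rz": 0, "fingers": 1}, {"x": -45, "y": 170, "z": -200, "rx": 0, "ry": 0, "rz": 0, "fingers": 1}, {"x": -60, "y": 220, "z": -200, "rx": 0, "ry": 0, "rz": 0, "fingers": 1}, {"x": -80, "y": 270, "z": -200, "rx": 0, "ry": 0, "rz": 0, "fingers": 1}, {"x": -100, "y": 320, "z": -200, "rx": 0, "ry": 0, "rz": 0, "fingers": 1}, {"x": -120, "y": 370, "z": -200, "rx": 0, "ry": 0, "rz": 0, "fingers": 1}, {"x": -120, "y": 370, "z": -200, "rx": 0, "ry": 0, "rz": 0, "fingers": 1}]}}

```text
time_s: 16.77
tool_pos: [0.5074, -0.2325, 0.2331]
tool_rot: [180.0, 0.0, 19.6]
force: [0.6, 0.5, -0.3]
grip_width: 0.0008
grasp_force: 0.0
```

```bash
python3 st.py
python3 - <<'E'
from h import *
for n,(y,x) in dict(top=(165,125),side=(195,190)).items():
    i=vision.read_camera(n)["image"][y:y+110,x:x+130,::-1]
    i=cv2.resize(i,None,fx=3,fy=3,interpolation=cv2.INTER_CUBIC)
    i=np.clip(i*(2.0 if n=="top" else 1.8),0,255).astype(np.uint8); o=i if n=="top" else np.hstack([o,i])
cv2.imwrite("pics/e.png",o)
E
```

```text
time_s 16.775
qpos [ 45.7583   8.7135 -26.3752  95.4409   3.9951  76.8027 -51.7168]
tool_pos [ 0.5074 -0.2325  0.2331]
tool_rot [1.799959e+02 4.310000e-02 1.955190e+01]
force [ 0.6204  0.5155 -0.2551]
grip_width 0.0008
case x,y -122.6220099370732 -467.4668434760045
```

View pics/e.png

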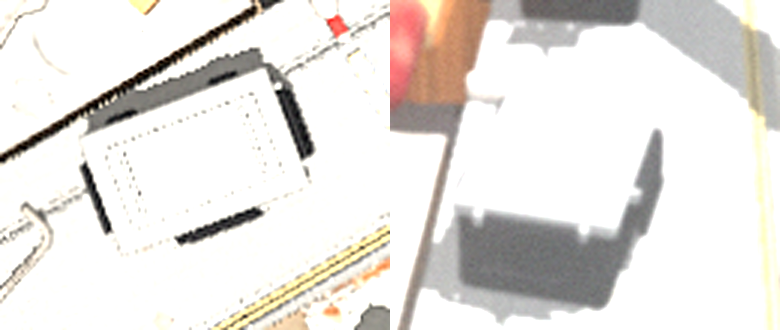

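All three flaps now show as thin bars: front (220,226), left (97,197), right (297,122). I'll check their outer edges numerically.

Run:
```python
from h import *
c=vision.read_camera("top");g=cv2.cvtColor(c["image"],cv2.COLOR_RGB2GRAY)
m=(g<45).astype(np.uint8);n,l,st,ce=cv2.connectedComponentsWithStats(m)
Rz=np.array([[np.cos(A),-np.sin(A)],[np.sin(A),np.cos(A)]])
for i in range(1,n):
    x,y=ce[i]
    if 140<x<235 and 185<y<248 and st[i,4]>25:
        cs,_=cv2.findContours((l==i).astype(np.uint8),0,2)
        r=cv2.minAreaRect(cs[0].astype(np.float32));b=cv2.boxPoints(r)
        print(ce[i].round(1),st[i,4],np.round(r[1],1))
        for z in(.03,.064):print(z,((plane(c,b,z)[:,:2]-C)@Rz*1000).round(1).tolist())
print((-np.array(c["R"]).T@c["t"]).round(3))
```

```text
[222.9 205.2] 114 [23.6  4.8]
0.03 [[32.1, -79.4], [32.1, -91.6], [-28.5, -91.8], [-28.5, -79.5]]
0.064 [[30.3, -81.6], [30.3, -93.5], [-28.2, -93.7], [-28.2, -81.8]]
[156.7 230.6] 54 [23.4  2.3]
0.03 [[29.7, 99.7], [29.7, 93.7], [-30.3, 93.3], [-30.3, 99.4]]
0.064 [[27.9, 91.4], [28.0, 85.6], [-30.0, 85.3], [-30.0, 91.1]]
[197.8 239.8] 83 [ 3.  28.8]
0.03 [[-55.2, 43.5], [-54.5, -30.2], [-62.2, -30.3], [-63.0, 43.4]]
0.064 [[-54.1, 37.1], [-53.4, -34.1], [-60.8, -34.2], [-61.6, 37.0]]
[0.493 0.103 1.042]
```

Front and right check out. From above, the left flap could hide a few degrees of opening, so I'll check it in the side view.

Run:
```python
from h import *
s=vision.read_camera("side")
K=np.array([[s["fx"],0,s["cx"]],[0,s["fy"],s["cy"]],[0,0,1]])
def pr(P):
    return cv2.projectPoints(np.array(P,float),cv2.Rodrigues(np.array(s["R"]))[0],np.array(s["t"]),K,np.array([s["k1"],0,0,0.]))[0].reshape(-1,2)
for a in(0,8,15):
    a_=np.radians(a);y=86.5+36*np.sin(a_)+5*np.cos(a_);z=64-36*np.cos(a_)+5*np.sin(a_)
    print(a,pr([case(-30,y,z),case(30,y,z)]).round(1).tolist())
print("top",pr([case(-30,91.5,64),case(30,91.5,64)]).round(1).tolist())
x0,y0=205,255
i=s["image"][y0:y0+45,x0:x0+75,::-1].astype(float)
i=cv2.resize(i,None,fx=10,fy=10,interpolation=cv2.INTER_CUBIC)
cv2.imwrite("pics/f.png",np.clip((i-15)*5,0,255).astype(np.uint8))
```

```text
0 [[250.8, 289.0], [219.8, 283.7]]
8 [[250.2, 290.3], [219.0, 284.9]]
15 [[249.6, 291.1], [218.3, 285.6]]
top [[251.1, 273.5], [219.5, 268.3]]
```

View pics/f.png

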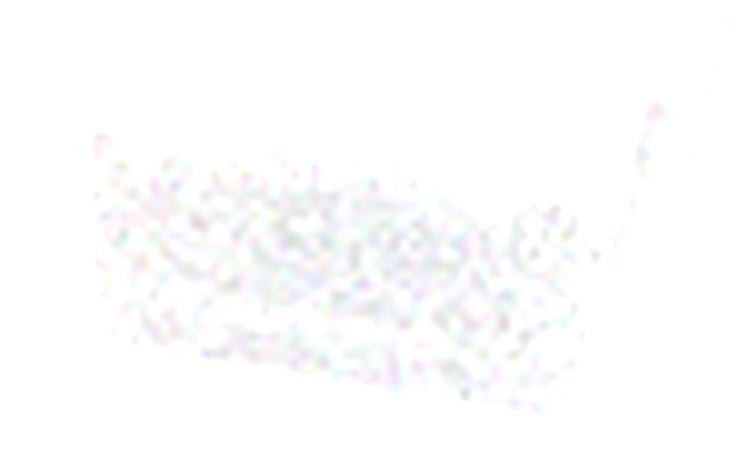

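The side view shows the left flap's lip line running from about (224,284) to (249,288). That matches the shut prediction, and the 18 N push reached a rigid stop. Handing in.

```bash
python3 -c "
from cell import workorder
print(workorder.sign_off())"
```

```text
the job is handed in; nothing more can be done
None
```

I folded the long case's front, left and right flaps down in that order, each to a firm stop, and handed the job in at about 17 s with the arm clear and the short case untouched; the left flap caught the fingertips at 48 N on the first try (the 40 N limit is for the arm or gripper body), and the last camera views show all three shut, though they can't rule out a few degrees on the left.

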